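Clamp a tube rack on the orbital shaker with its wing nut

TASK

Clamp the tube rack that stands on the orbital shaker, without grasping anything: push the loose clamp bar with your fingertips until it holds the rack snug against the fixed fence, then run the bar's wing nut down clockwise until it is fully tight, by fingertip strokes that push one wing at a time. Do not pinch the nut or the bar, do not lift or tip the rack, leave everything else on the table where it stands, and finish with the hand clear.

Things in the scene. Friction and masses are not known exactly. Their poses are not given: they have to be found in the camera images.
- shaker: White benchtop orbital shaker, fixed to the table, with a flat aluminium platform 280 mm (its x) by 270 mm (its y) whose top is 105 mm above the table. Origin: centre of its underside; its control panel faces its -x, about towards the robot. Tube rack, clamp bar and fence are on the platform.
- fence (a point): Middle of the inner face of the fixed aluminium fence on the platform, at shaker x = 0, y = +91 mm, 15 mm above the platform. The fence runs along the shaker's x over 236 mm, 30 mm high and 18 mm thick.
- gallery (a point): Middle of the steel gallery tube (10 mm diameter) along the platform's edge near the control panel: shaker x = -133 mm, 58 mm above the platform, running along y on a post at each end (y = -126 and +126 mm). A like tube runs at x = +133 mm.
- clamp_bar (a joint): Position in m of the loose clamp bar (aluminium, 236 mm along the shaker's x, 22 mm wide and high) that lies on the platform and slides along the shaker's y, guided to stay parallel to the fence. 0: bar's centre line at shaker y = -78 mm; grows towards the fence; 0.080: rack snug between bar and fence. About 6 N moves it; it stays where it is left.
- bar_outer (a point): Point on the clamp bar's outer upright face (the face away from the rack, looking to the shaker's -y), 11 mm above the platform and 11 mm below the bar's top, at shaker x = 0; it moves with the bar. The platform outside of the bar is clear.
- wing_nut (a joint): Turn in rad of the steel wing nut on its upright stud at the clamp bar's end near the control panel (shaker x = -90 mm). Grows clockwise seen from above (tightening); 9.42 = fully tight, where it stops, wing_a pointing to the shaker's -y. Starts 1.1 to 1.5 turns before that, sinks 2 mm a turn, turns with about 0.03 N m, stays where it is left, moves with the bar.
- nut_axis (a point): Point on the nut's axis at mid-height of the wings' ears (150 mm above the table when tight, up to 3 mm more when loose). Hub, 20 mm diameter, from 21 to 8 mm below this point; stud, 8 mm diameter, ends 1 to 4 mm below it; above stand only the wings. The gallery tube is 38 mm from the axis towards the shaker's -x: hardly room for a finger there. Other sides are clear for 60 mm above the bar.
- wing_a (a point): Middle of the round ear of one wing, 25 mm from the nut's axis. Each wing is an upright radial plate 7 mm thick that rises outwards from the hub to a round ear of 20 mm diameter: top 10 mm above this point, bottom 10 mm below, outer end 35 mm from the axis.
- wing_b (a point): The same point of the other wing, opposite wing_a; the wings are alike.
- rack_mid (a point): Centre of the tube rack on the shaker: loose white block 120 mm (x) by 78 mm (y) by 45 mm high, about 0.35 kg, capped tubes to 74 mm above the platform; the point is half-way up the block. It starts up to 12 mm short of the fence, nearly parallel to it; the bar takes it along. Held snug, it is at shaker y = +52 mm.
- tube_rack: The same tube rack: origin at the centre of the block's underside, z up.
- spare_rack: Bystander: a like rack (120 x 78 x 45 mm, tubes to 74 mm) on the table beside the shaker's +y side. Origin: centre of the underside, as for all bystanders.
- sanitiser: Bystander: clear bottle with orange cap, 62 mm in diameter, 148 mm high, on the table beside the shaker's -y side.
- spray_a: Bystander: white bottle, 84 mm in diameter, 247 mm high.
- spray_b: Bystander: a like white bottle.
- jar: Bystander: glass jar with a lid, 84 mm in diameter, 115 mm high.
- glove_box: Bystander: glove box, 125 x 240 x 85 mm.
- kit_box: Bystander: test kit box, 130 x 190 x 60 mm.
- marker: Bystander: marker, 140 x 11 x 11 mm, on the table in front of the shaker's control panel.
Things that resemble listed ones, but are neither listed nor needed, are in the scene too. What is shaped like the tube_rack but blue or yellow is not meant.

How it is judged:
On the way, in this order (a step that is already met when the one before it is completed fails the run):
1. the bar holds the rack snug against the fence (within 2 mm), the nut not yet tight (value of joint clamp_bar above 0.078 m), for 0.2 s.
2. the wing nut is run down to its stop (value of joint wing_nut above 9.25 rad), for 0.2 s.
At the end, for the whole second after the job is handed in: The clamp bar is within 2 mm of its snug position (joint above 0.078), the wing nut is within 10 degrees of fully tight (joint above 9.25 rad), and the tube rack stands flat and still on the platform against the fence (within 2.5 mm) (value of joint clamp_bar above 0.078 m and value of joint wing_nut above 9.25 rad and y of rack_mid in the frame of shaker above 0.0495 m and height (world z) of rack_mid below 0.1305 m and angle between tube_rack's own z axis and vertical below 0.05 rad and linear speed of tube_rack below 0.01 m/s); the robot touches nothing.
It fails at once if the wing nut is pinched (the fingers press with more than 5 N on both faces of one wing, or on both wings at once) (((contact force between the fingers and wing_nut_c1 above 5 N or contact force between the fingers and wing_nut_c2 above 5 N) and (contact force between the fingers and wing_nut_c3 above 5 N or contact force between the fingers and wing_nut_c4 above 5 N)) or ((contact force between the fingers and wing_nut_c5 above 5 N or contact force between the fingers and wing_nut_c6 above 5 N) and (contact force between the fingers and wing_nut_c7 above 5 N or contact force between the fingers and wing_nut_c8 above 5 N)) or ((contact force between the fingers and wing_nut_c1 above 5 N or contact force between the fingers and wing_nut_c2 above 5 N or contact force between the fingers and wing_nut_c3 above 5 N or contact force between the fingers and wing_nut_c4 above 5 N) and (contact force between the fingers and wing_nut_c5 above 5 N or contact force between the fingers and wing_nut_c6 above 5 N or contact force between the fingers and wing_nut_c7 above 5 N or contact force between the fingers and wing_nut_c8 above 5 N))).
It fails at once if the clamp bar is pinched (the fingers press with more than 5 N on its outer and inner sides at once) (contact force between the fingers and clamp_bar_c0 above 5 N and contact force between the fingers and clamp_bar_c1 above 5 N).
It fails at once if the tube rack is lifted by more than 10 mm or tipped by more than 14 degrees (height (world z) of rack_mid above 0.1375 m or angle between tube_rack's own z axis and vertical above 0.25 rad).
It fails at once if a bystander is moved by more than 25 mm (distance of any of spare_rack, sanitiser, spray_a, spray_b, jar, glove_box, kit_box, marker from where it was at the start of the episode above 0.025 m).
It also fails if it takes over 61 s, if anything falls off the work surface, if the arm or the gripper's body presses on something with over 40 N, if the wrist force passes 120 N, or if a joint passes its speed limit or range.

ROBOT

A 7-joint arm with a two-finger parallel gripper is mounted at the origin on the work surface. World frame = base frame: x ahead of the robot, y to its left, z up, the work surface at z = 0. Lengths are in m, angles in rad, forces in N, time in s.
With the tool pointing down it reaches from about 0.4 to 0.875 m from the base axis. Payload 4.4 kg.
Tool frame: the origin (TCP) lies midway between the tips of the shut fingers; the grasp point (between the pads) lies 19 mm behind it; z points along the fingers, y is the line along which they close (so a half turn about z gives the same grasp; the last joint's range is limited). The gripper opens to 85 mm and grips with 20 to 120 N. Pads are 22 mm wide; open, the fingers measure 114 mm over their backs; the gripper's body (76 mm by 85 mm) begins 54 mm behind the grasp point. The pads swing forward as they close: fully open they stand 13 mm farther back than shut.
Start: joints at [1.037, 0.628, 0.038, 1.517, -0.027, 0.996, -0.02], TCP at [0.293, -0.58, 0.231] pointing down, gripper open.
Joint ranges: [-3.06, 3.06], [-0.37, 2.12], [-1.25, 1.32], [0.18, 2.47], [-1.1, 4.24], [0.23, 1.98], [-2.94, 2.94]. Speed limits (rad/s): [2.57, 2.57, 3.14, 3.14, 3.14, 3.14, 3.14].

INTERFACE

Orientations are given as a rotation vector (axis times angle).
In Python, from cell import sense, snapshot, finish_job gives the robot as it stands. The module is installed in compiled form; this text tells all that it offers.
- The arm moves only by the tool step_arm, never from a script. Its argument "steps" is a list of rows, each a list of 7 numbers: the opening, from -1 (shut) to 1 (fully open), then the shift along the tool's x, y, z in m, then the turn, a rotation vector about the tool's x, y, z in degrees. In form: [[hand, tx, ty, tz, rx, ry, rz], ...]. A call has 1 to 20 rows; each row is the pose to reach, as a shift and turn from the pose commanded when the call began, along the tool's axes at that moment; what a row does not reach only later rows make up. A row lasts 1/8 s, in which the tool goes at most 62.5 mm and 10.7 degrees, less where a joint would pass 70% of its speed; a pose out of reach is approached as far as the arm can. A call with a gripper value outside its range is refused whole. The fingers move at their own pace and stop on an object; "newtons" is the grip in N (left out, the last holds). Time passes only in rows, so rows that repeat a pose let the fingers close. It gives the time, the measured TCP pose, the force, the opening and the grip force at its end, in the units of the state.
- sense(): the state, without advancing time (a new reading comes with each control period).
- snapshot(name): name is "scene" or "top" or "wrist"; returns a dict with "pixels" (420x560x3 uint8, red, green, blue), "fx", "fy", "cx", "cy" (pixels), "cam_to_world" (4x4, takes a point from camera to world coordinates); the wrist camera has in their place "hand_eye" (4x4, takes a point from camera to tool coordinates, whose origin is the TCP and whose axes are the flange's). Camera axes: x right, y down, z forward; pixel columns grow to the right and rows downward; lengths in m; the calibration is good to about 2 mm. The wrist camera is an equidistant fisheye: a pixel r from the principal point sees the ray r / f radians off the axis. A picture is of the moment at which its call begins: read the wrist's pose just before it. There is no depth.
- finish_job(): hands the job in; it is judged then, once.
The state is a dict: "t": time; "joint_pos": joint angles; "dq": joint speeds; "tau": joint torques, N m; "eef_pos": TCP position; "ee_rot": TCP orientation; "ft_force": force on the tool from outside, world axes, zero at the start; "torque": the same for the moment, N m; "finger_gap": opening from 0.0 (shut) to 1.0 (fully open); "finger_force": force on a finger pad.
Only numpy, scipy, OpenCV 4.12 (cv2) and the standard library are available. Lean on these libraries where they do the work, as an engineer would, in place of code of your own. Each camera call takes 0.05 s, during which the arm holds its last target. There are 200 camera calls.

## Working session

There is one attempt and no reset: what is moved stays moved. The work goes in short steps, Python scripts to look and compute and a tool call to move; the robot and the scene stay as the last step left them, time stands still between calls to the robot, and variables do not carry over. Pictures are saved under pics/ and viewed, at most 10 in all, crops included, and the job is handed in when it is done.

Besides the shell and the picture viewer there is one more tool, called after "Call:" by a JSON object that holds its "name" and its "arguments". step_arm: Moves the arm, as the interface text tells. Its arguments: {"type":"object","properties":{"steps":{"type":"array","items":{"type":"array","items":{"type":"number"}}},"newtons":{"type":"number"}},"required":["steps"]}

```bash
mkdir -p pics; ls
python3 - <<'E'
from cell import sense,snapshot
import cv2,numpy as np
s=sense();print({k:np.round(v,3).tolist() for k,v in s.items()})
for n in("scene","top"):
    d=snapshot(n);np.save(f"pics/{n}0.npy",d["pixels"]);cv2.imwrite(f"pics/{n}0.png",d["pixels"][:,:,::-1])
    print(n,d["fx"],d["fy"],d["cx"],d["cy"],np.round(d["cam_to_world"],4).tolist())
E
```

```text
pics
{'t': 0.0, 'joint_pos': [1.037, 0.629, 0.038, 1.518, -0.027, 0.996, -0.02], 'dq': [-0.001, 0.0, 0.0, 0.001, -0.0, 0.001, -0.001], 'tau': [-0.0, -56.34, 1.227, -19.345, 0.011, 0.01, 0.0], 'eef_pos': [0.293, -0.58, 0.23], 'ee_rot': [-3.054, -0.728, 0.001], 'ft_force': [-0.077, 0.507, -0.087], 'torque': [0.043, 0.017, -0.003], 'finger_force': 0.0, 'finger_gap': 0.998}
scene 437.97706752102005 437.97706752102005 273.0518905860628 203.68499036697744 [[0.465, 0.5695, -0.6778, 1.5769], [0.8853, -0.2935, 0.3607, -0.6134], [0.0065, -0.7678, -0.6406, 1.1528], [0.0, 0.0, 0.0, 1.0]]
top 504.2122182915067 504.2122182915067 278.4969883668079 218.10489484049566 [[0.0051, -0.9979, 0.0649, 0.3619], [-1.0, -0.0046, 0.0074, -0.0494], [-0.0071, -0.0649, -0.9979, 1.5885], [0.0, 0.0, 0.0, 1.0]]
```

View pics/scene0.png

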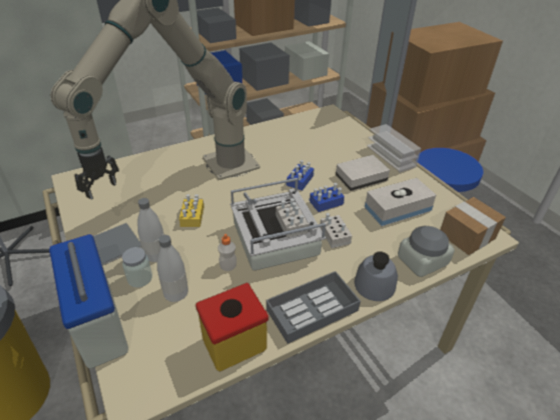

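View pics/top0.png

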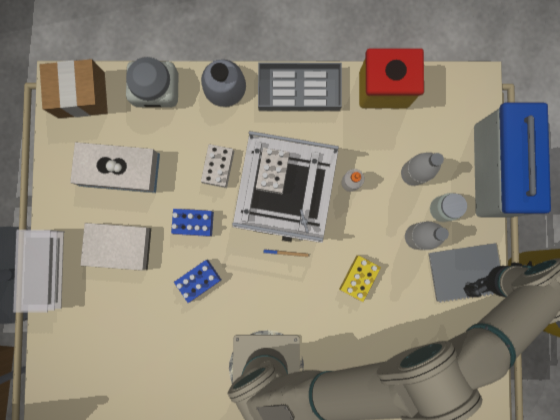

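The top view shows the shaker at about (287,187) with the white rack on its platform at (272,170). A second white rack at (217,165) stands on the table on the +y side, so it is spare_rack. The racks at (192,222) and (197,282) are blue and the one at (360,278) is yellow, so none of those is meant. The rack on the platform is the tube_rack; I'll confirm it in one enlarged crop.

Run:
```python
import cv2
a=cv2.imread("pics/top0.png")[120:255,225:375]
cv2.imwrite("pics/crop1.png",cv2.resize(a,None,fx=4.4,fy=4.4,interpolation=cv2.INTER_CUBIC))
```

```text
(no output)
```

View pics/crop1.png

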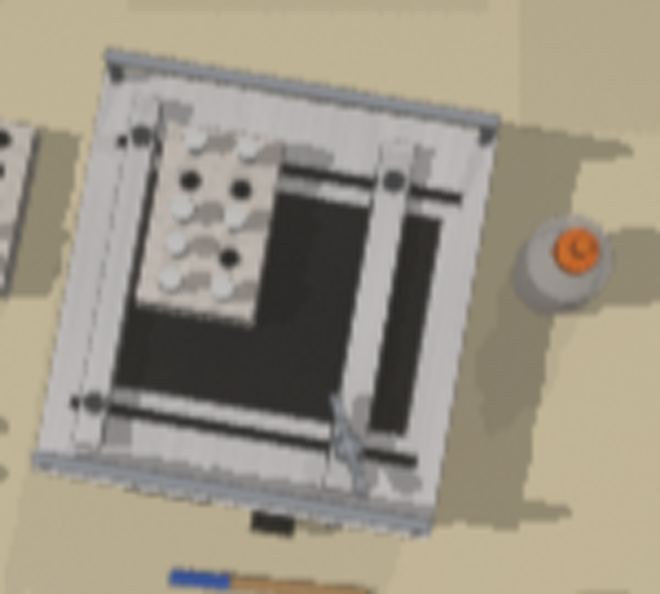

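The crop shows the white rack on the black mat near the fence (left), so it is confirmed as tube_rack. The clamp bar runs from (395,145) to (345,480), with the wing nut at about (347,443). The gallery tube corners are at (108,55), (497,122), (35,462) and (430,527).

```bash
cat > h.py <<'E'
import numpy as np, cv2
from cell import sense, snapshot
from scipy.spatial.transform import Rotation as R
def ray(d,px):
    T=np.array(d["cam_to_world"]);v=np.array([(px[0]-d["cx"])/d["fx"],(px[1]-d["cy"])/d["fy"],1.])
    return T[:3,3],T[:3,:3]@v
def onz(d,px,z):
    o,v=ray(d,px);return o+v*(z-o[2])/v[2]
def proj(d,p):
    T=np.array(d["cam_to_world"]);q=T[:3,:3].T@(np.array(p)-T[:3,3]);return np.array([d["fx"]*q[0]/q[2]+d["cx"],d["fy"]*q[1]/q[2]+d["cy"]])
def tri(d1,p1,d2,p2):
    o1,v1=ray(d1,p1);o2,v2=ray(d2,p2)
    s=np.linalg.lstsq(np.c_[v1,-v2],o2-o1,rcond=None)[0]
    a,b=o1+s[0]*v1,o2+s[1]*v2;return (a+b)/2,np.linalg.norm(a-b)
def tool():
    s=sense();return np.array(s["eef_pos"]),R.from_rotvec(s["ee_rot"])
E
python3 - <<'E'
from h import *
d=snapshot("top");sc=snapshot("scene")
f=lambda x,y:np.array([x/4.4+225-.5,y/4.4+120-.5])
c=[onz(d,f(*p),.163) for p in [(108,55),(497,122),(35,462),(430,527)]]
c=np.array(c);print(c.round(3))
m=c.mean(0);yax=(c[0]-c[1]+c[2]-c[3])[:2];xax=(c[0]+c[1]-c[2]-c[3])[:2]
print(m,np.linalg.norm(yax)/2,np.linalg.norm(xax)/2,np.degrees(np.arctan2(-yax[0],yax[1])),np.degrees(np.arctan2(xax[1],xax[0])))
print("nut",onz(d,f(347,443),.15)); print("bar",onz(d,f(400,145),.127),onz(d,f(338,485),.127))
print("sanit",onz(d,f(577,250),.148),onz(d,f(565,265),0.08))
th=np.arctan2(-yax[0],yax[1]);
for n,(x,y,z) in {"c1":(.133,.131,.163),"c4":(-.133,-.131,.163),"c3":(-.133,.131,.163),"c2":(.133,-.131,.163)}.items():
    w=[m[0]+np.cos(th)*x-np.sin(th)*y,m[1]+np.sin(th)*x+np.cos(th)*y,z];print(n,proj(sc,w))
a=sc["pixels"][170:270,215:335,::-1];cv2.imwrite("pics/crop2.png",cv2.resize(a,None,fx=6.5,fy=6,interpolation=cv2.INTER_CUBIC))
E
```

```text
[[ 0.701  0.047  0.163]
 [ 0.658 -0.206  0.163]
 [ 0.436  0.091  0.163]
 [ 0.395 -0.163  0.163]]
[ 0.54767791 -0.0576709   0.163     ] 0.2570372678440566 0.2680083964320278 -9.381891840426436 -9.480197532798714
nut [ 0.44977108 -0.10985666  0.15      ]
bar [ 0.65001027 -0.14570789  0.127     ] [ 0.4234212  -0.10494605  0.127     ]
sanit [ 0.57694669 -0.25995606  0.148     ] [ 0.57672724 -0.26164421  0.08      ]
c1 [324.7372715  223.38925855]
c4 [229.3994327  191.44838117]
c3 [296.66209481 178.33226591]
c2 [249.48449333 240.37856348]
```

View pics/crop2.png

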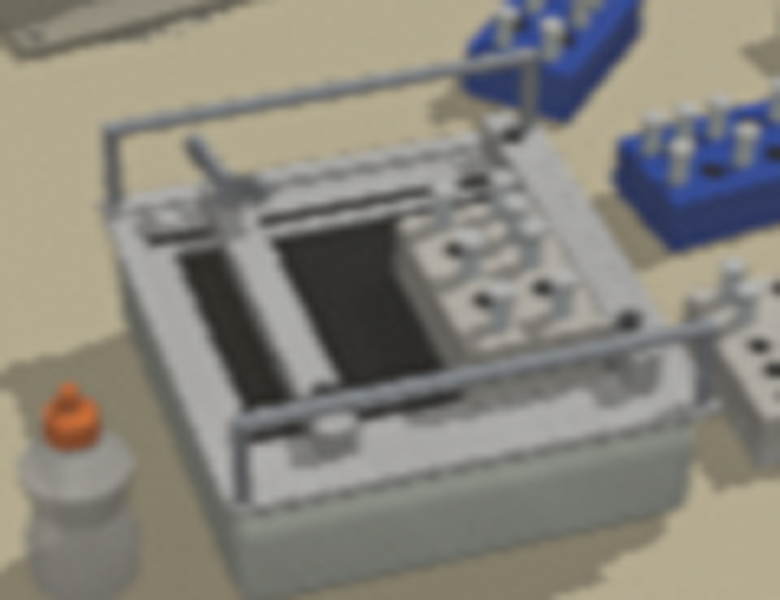

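Shaker heading is about -9.4° with its centre near (0.548,-0.058). The scene view agrees on the tube ends to within about 2 px, which supports z = 0.163. Next I work out the local coordinates and the approach.

```bash
cat >> h.py <<'E'
TH=np.radians(-9.43); M=np.array([.5477,-.0577])
A=np.array([[np.cos(TH),-np.sin(TH)],[np.sin(TH),np.cos(TH)]])
loc=lambda p:A.T@(np.array(p)[:2]-M)
wor=lambda x,y:M+A@[x,y]
def goto(x,y,z):  # shift in tool axes to local x,y and world z; yaw left to align
    p,r=tool();w=np.array([*wor(x,y),z]);X=r.as_matrix()[:,0]
    print("loc now",loc(p).round(4),p[2].round(4),"shift",r.inv().apply(w-p).round(4),"yaw tool z deg",round(np.degrees(np.arctan2(X[1],X[0])-TH),1))
E
python3 - <<'E'
from h import *
d=snapshot("top");sc=snapshot("scene")
f=lambda x,y:np.array([x/4.4+225-.5,y/4.4+120-.5])
g=lambda x,y:np.array([x/6.5+215-.5,y/6+170-.5])
for n,a,b in [("rack corner(near,-y)",(252,318),(408,255)),("bar far end top",(392,150),None),("wing outer hi?",(335,400),(270,190)),("wing other",(360,485),(195,145)),("cap",(577,250),(70,410))]:
    if b: 
        p,e=tri(d,f(*a),sc,g(*b));print(n,loc(p).round(4),p[2].round(4),"miss",e.round(4))
    print(n,loc(onz(d,f(*a),.15)).round(4))
for p in [(420,168),(427,235),(450,207)]: print("bottle",onz(d,p,.2).round(3))
goto(0,-.125,.30)
E
```

```text
rack corner(near,-y) [-0.0141  0.0104] 0.1241 miss 0.0059
rack corner(near,-y) [-0.018   0.0071]
bar far end top [ 0.1065 -0.0647]
wing outer hi? [-0.0615 -0.0532] 0.1534 miss 0.0038
wing outer hi? [-0.0618 -0.0552]
wing other [-0.1137 -0.0799] 0.1547 miss 0.0005
wing other [-0.1136 -0.0803]
cap [ 0.065  -0.1965] 0.1308 miss 0.0007
cap [ 0.0616 -0.1945]
bottle [ 0.593 -0.431  0.2  ]
bottle [ 0.407 -0.447  0.2  ]
bottle [ 0.485 -0.512  0.2  ]
loc now [-0.1657 -0.557 ] 0.231 shift [ 0.3889 -0.2506 -0.0688] yaw tool z deg 36.2
```

Call:
{"name": "step_arm", "arguments": {"steps": [[-1,0,0,-0.06,0,0,0],[-1,0.02,-0.01,-0.09,0,0,9],[-1,0.06,-0.04,-0.09,0,0,18],[-1,0.11,-0.07,-0.09,0,0,27],[-1,0.16,-0.1,-0.09,0,0,36.2],[-1,0.21,-0.135,-0.09,0,0,36.2],[-1,0.26,-0.168,-0.09,0,0,36.2],[-1,0.31,-0.2,-0.09,0,0,36.2],[-1,0.35,-0.225,-0.08,0,0,36.2],[-1,0.389,-0.25,-0.07,0,0,36.2],[-1,0.389,-0.25,-0.07,0,0,36.2],[-1,0.389,-0.25,-0.07,0,0,36.2]]}}

```text
t: 1.8
eef_pos: [0.5273, -0.1823, 0.3013]
ee_rot: [3.13, -0.258, -0.001]
ft_force: [-0.2, -1.0, 0.5]
finger_gap: -0.002
finger_force: 0.0
```

Run:
```python
from h import *
goto(0,-.125,.30)
s=sense();print(np.round(s["ee_rot"],3),s["ft_force"],s["finger_gap"],s["t"])
d=snapshot("wrist");print(d["fx"],d["cx"],d["cy"],np.round(d["hand_eye"],3).tolist())
cv2.imwrite("pics/w1.png",d["pixels"][:,:,::-1])
```

```text
loc now [ 0.0003 -0.1263] 0.3013 shift [-0.0003 -0.0013  0.0013] yaw tool z deg 0.0
[ 3.13e+00 -2.58e-01 -1.00e-03] [-0.23049296 -0.98141829  0.52548826] -0.0024002310067349542 1.8
325.19226210127806 280.1257380989356 209.98779797215875 [[-0.0, -0.946, -0.325, 0.084], [1.0, -0.0, -0.001, 0.0], [0.001, -0.325, 0.946, -0.143], [0.0, 0.0, 0.0, 1.0]]
```

View pics/w1.png

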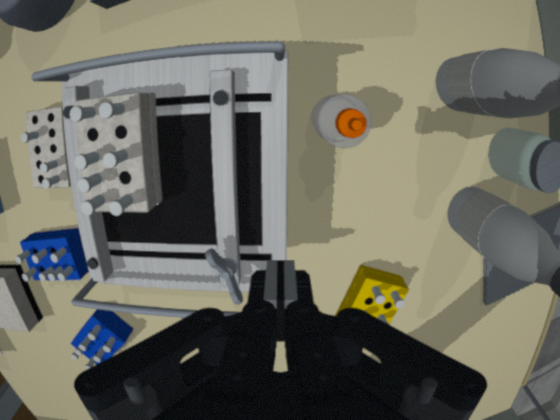

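The wrist view shows the bar between columns 210 and 237. The wings run from (212,256) to (237,298), the platform's -y edge is at (287,150) and the rack is at (118,152). I cast these onto their heights.

```bash
cat >> h.py <<'E'
def wpt(d,p,r,px,z):
    v=np.array([px[0]-d["cx"],px[1]-d["cy"]]);n=np.hypot(*v);a=n/d["fx"]
    c=np.array([*(v/n*np.sin(a)),np.cos(a)]);H=np.array(d["hand_eye"])
    o=p+r.apply(H[:3,3]);w=r.apply(H[:3,:3]@c);return o+w*(z-o[2])/w[2]
E
python3 - <<'E'
from h import *
p,r=tool();d=snapshot("wrist")
for n,px,z in [("bar outer",(235,150),.127),("bar outer",(238.5,220),.127),("bar inner",(210,130),.127),("bar inner",(215,235),.127),("plat edge",(287,150),.105),("plat edge",(287,220),.105),("wing hi",(212,254),.155),("wing lo",(238,300),.155),("rack corner",(158,212),.15),("rack in",(157,100),.15),("gal +x end",(284,48),.163),("gal +x left",(37,77),.163),("gal -x left",(76,300),.163)]:
    print(n,loc(wpt(d,p,r,px,z)).round(4))
E
```

```text
bar outer [ 0.0378 -0.0825]
bar outer [-0.036  -0.0832]
bar inner [ 0.0585 -0.058 ]
bar inner [-0.0533 -0.0567]
plat edge [ 0.0341 -0.1342]
plat edge [-0.0443 -0.1346]
wing hi [-0.0622 -0.0581]
wing lo [-0.1178 -0.0814]
rack corner [-0.019  -0.0039]
rack in [ 0.0914 -0.0125]
gal +x end [ 0.1317 -0.1304]
gal +x left [0.1331 0.1239]
gal -x left [-0.1294  0.1247]
```

Call:
{"name": "step_arm", "arguments": {"steps": [[-1,0,0,0.05,0,0,0],[-1,0,0,0.1,0,0,0],[-1,0,0,0.15,0,0,0],[-1,0,0,0.175,0,0,0],[-1,0,0,0.184,0,0,0],[-1,0,-0.01,0.184,0,0,0],[-1,0,-0.02,0.184,0,0,0],[-1,0,-0.03,0.184,0,0,0],[-1,0,-0.04,0.184,0,0,0],[-1,0,-0.05,0.184,0,0,0],[-1,0,-0.06,0.184,0,0,0],[-1,0,-0.07,0.184,0,0,0],[-1,0,-0.08,0.184,0,0,0]]}}

```text
t: 3.52
eef_pos: [0.5411, -0.1055, 0.1183]
ee_rot: [3.127, -0.26, 0.003]
ft_force: [-1.1, -7.6, 1.8]
finger_gap: 0.003
finger_force: 3.8
```

Run:
```python
from h import *
goto(0,-.0235,.117)
```

```text
loc now [ 0.0013 -0.0482] 0.1183 shift [-0.0013 -0.0247  0.0012] yaw tool z deg -0.1
```

Call:
{"name": "step_arm", "arguments": {"steps": [[-1,0,-0.006,0,0,0,0],[-1,0,-0.012,0,0,0,0],[-1,0,-0.016,0,0,0,0],[-1,0,-0.018,0,0,0,0],[-1,0,-0.02,0,0,0,0],[-1,0,-0.02,0,0,0,0]]}}

```text
t: 4.28
eef_pos: [0.5446, -0.0851, 0.1182]
ee_rot: [3.128, -0.259, 0.004]
ft_force: [-0.2, -6.1, 3.2]
finger_gap: 0.002
finger_force: 2.9
```

Run:
```python
from h import *
goto(0,-.0235,.117)
```

```text
loc now [ 0.0014 -0.0275] 0.1182 shift [-0.0014 -0.004   0.0012] yaw tool z deg -0.0
```

Call:
{"name": "step_arm", "arguments": {"steps": [[-1,0,-0.001,0,0,0,0],[-1,0,-0.002,0,0,0,0],[-1,0,-0.003,0,0,0,0],[-1,0,-0.004,0,0,0,0],[-1,0,-0.004,0,0,0,0]]}}

```text
t: 4.9
eef_pos: [0.5451, -0.082, 0.1183]
ee_rot: [3.127, -0.26, 0.004]
ft_force: [-0.2, -7.2, 2.1]
finger_gap: -0.002
finger_force: 3.7
```

Call:
{"name": "step_arm", "arguments": {"steps": [[-1,0,-0.001,0,0,0,0],[-1,0,-0.002,0,0,0,0],[-1,0,-0.003,0,0,0,0],[-1,0,-0.003,0,0,0,0]]}}

```text
t: 5.4
eef_pos: [0.5455, -0.0791, 0.1182]
ee_rot: [3.127, -0.26, 0.003]
ft_force: [0.4, -7.3, 2.6]
finger_gap: -0.0
finger_force: 3.7
```

Call:
{"name": "step_arm", "arguments": {"steps": [[-1,0,-0.001,0,0,0,0],[-1,0,-0.002,0,0,0,0],[-1,0,-0.003,0,0,0,0],[-1,0,-0.004,0,0,0,0],[-1,0,-0.004,0,0,0,0]]}}

```text
t: 6.02
eef_pos: [0.5459, -0.0772, 0.1183]
ee_rot: [3.124, -0.262, 0.003]
ft_force: [-1.7, -10.6, 2.8]
finger_gap: -0.002
finger_force: 5.6
```

Run:
```python
from h import *
goto(0,-.0235,.117)
d=snapshot("top");cv2.imwrite("pics/t2.png",cv2.resize(d["pixels"][120:255,225:375,::-1],None,fx=4.4,fy=4.4,interpolation=cv2.INTER_CUBIC))
```

```text
loc now [ 0.0014 -0.0195] 0.1183 shift [-0.0014  0.004   0.0013] yaw tool z deg -0.2
```

Call:
{"name": "step_arm", "arguments": {"steps": [[-1,0,-0.002,0,0,0,0],[-1,0,-0.004,0,0,0,0],[-1,0,-0.006,0,0,0,0],[-1,0,-0.006,0,0,0,0]]}}

```text
t: 6.58
eef_pos: [0.5459, -0.0768, 0.1183]
ee_rot: [3.118, -0.267, 0.003]
ft_force: [-2.3, -21.0, 2.3]
finger_gap: 0.003
finger_force: 10.4
```

Force rises to 21 N with almost no motion, so the rack is snug. I back off, rise and look at the nut.

Call:
{"name": "step_arm", "arguments": {"steps": [[-1,0,0.01,0,0,0,0],[-1,0,0.03,0,0,0,0],[-1,0,0.03,-0.06,0,0,0],[-1,0,0.03,-0.12,0,0,0],[-1,-0.05,0.03,-0.13,0,0,0],[-1,-0.1,0.03,-0.13,0,0,0],[-1,-0.14,0.03,-0.13,0,0,0],[-1,-0.14,0.03,-0.13,0,0,0],[-1,-0.14,0.03,-0.13,0,0,0]]}}

```text
t: 7.7
eef_pos: [0.4049, -0.0724, 0.2479]
ee_rot: [-3.131, 0.256, -0.004]
ft_force: [0.9, -0.7, 0.6]
finger_gap: 0.002
finger_force: 0.0
```

Run:
```python
from h import *
goto(-.09,.002,.25)
d=snapshot("wrist");np.save("pics/w2.npy",d["pixels"])
cv2.imwrite("pics/w2.png",d["pixels"][:,:,::-1])
```

```text
loc now [-0.1384 -0.0379] 0.2479 shift [ 0.0485 -0.0398 -0.002 ] yaw tool z deg 0.1
```

View pics/w2.png

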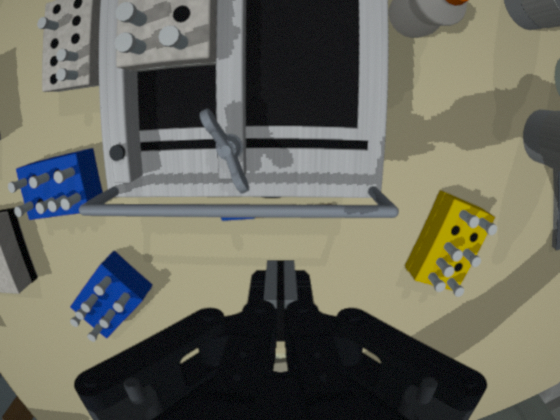

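The bar now touches the rack, and the rack is at the fence. The wing ends are at (205,113) and (243,189) and the hub is at about (225,150).

Run:
```python
from h import *
p,r=tool();d=snapshot("wrist")
for n,px,z in [("w far",(205,113),.154),("w near",(243,190),.154),("hub",(226,150),.146),("bar in",(217,90),.127),("bar out",(245,90),.127),("fence in",(128,100),.135),("gal",(215,205),.168),("galR",(395,211),.163),("galL",(84,211),.163),("plat",(381,170),.105)]:
    print(n,loc(wpt(d,p,r,px,z)).round(4))
```

```text
w far [-0.0605  0.0171]
w near [-0.1193 -0.0097]
hub [-0.0897  0.0035]
bar in [-0.0427  0.013 ]
bar out [-0.0435 -0.0097]
fence in [-0.0455  0.0885]
gal [-0.1267  0.0097]
galR [-0.1329 -0.1267]
galL [-0.1333  0.1283]
plat [-0.1128 -0.131 ]
```

Call:
{"name": "step_arm", "arguments": {"steps": [[-1,0.025,-0.034,0.02,0,0,0],[-1,0.051,-0.067,0.04,0,0,0],[-1,0.051,-0.067,0.06,0,0,0],[-1,0.051,-0.067,0.06,0,0,0]]}}

```text
t: 8.3
eef_pos: [0.4646, -0.0149, 0.1858]
ee_rot: [3.131, -0.256, -0.006]
ft_force: [-0.3, -0.2, -0.2]
finger_gap: -0.0
finger_force: 0.0
```

Run:
```python
from h import *
goto(-.0876,.0294,.142)
```

```text
loc now [-0.089   0.0286] 0.1858 shift [ 0.0016 -0.0008  0.0438] yaw tool z deg 0.1
```

Call:
{"name": "step_arm", "arguments": {"steps": [[-1,0.001,-0.001,0.022,0,0,0],[-1,0.001,-0.001,0.044,0,0,0],[-1,0.001,-0.001,0.044,0,0,0],[-1,0.008,0.001,0.044,0,0,0],[-1,0.014,0.004,0.044,0,0,0],[-1,0.019,0.009,0.044,0,0,0],[-1,0.023,0.015,0.044,0,0,0],[-1,0.025,0.021,0.044,0,0,0],[-1,0.0255,0.028,0.044,0,0,0],[-1,0.024,0.035,0.044,0,0,0],[-1,0.021,0.0415,0.044,0,0,0],[-1,0.016,0.0465,0.044,0,0,0],[-1,0.01,0.0505,0.044,0,0,0],[-1,0.0035,0.053,0.044,0,0,0],[-1,-0.001,0.053,0.044,0,0,0],[-1,-0.001,0.053,0.044,0,0,0]]}}

```text
t: 10.3
eef_pos: [0.4547, -0.0673, 0.1434]
ee_rot: [3.131, -0.257, -0.001]
ft_force: [0.2, -0.5, 0.7]
finger_gap: 0.002
finger_force: 0.4
```

Run:
```python
from h import *
goto(-.090,-.0245,.142)
```

```text
loc now [-0.0902 -0.0247] 0.1434 shift [ 0.0002 -0.0002  0.0014] yaw tool z deg 0.0
```

Call:
{"name": "step_arm", "arguments": {"steps": [[-1,0.005,0,0,0,0,0],[-1,0.005,0,-0.05,0,0,0],[-1,-0.02,0.006,-0.105,0,0,0],[-1,-0.048,0.013,-0.105,0,0,0],[-1,-0.048,0.013,-0.105,0,0,0],[-1,-0.048,0.013,-0.105,0,0,0]]}}

```text
t: 11.05
eef_pos: [0.4064, -0.0721, 0.2482]
ee_rot: [-3.131, 0.257, -0.0]
ft_force: [0.1, -0.3, -0.5]
finger_gap: -0.001
finger_force: 0.0
```

Run:
```python
from h import *
goto(-.09,.0295,.186)
d=snapshot("wrist");np.save("pics/w3.npy",d["pixels"])
cv2.imwrite("pics/w3.png",cv2.resize(d["pixels"][60:240,90:400,::-1],None,fx=2.5,fy=2.5,interpolation=cv2.INTER_CUBIC))
```

```text
loc now [-0.137  -0.0374] 0.2482 shift [ 0.047  -0.0668  0.0622] yaw tool z deg 0.1
```

View pics/w3.png

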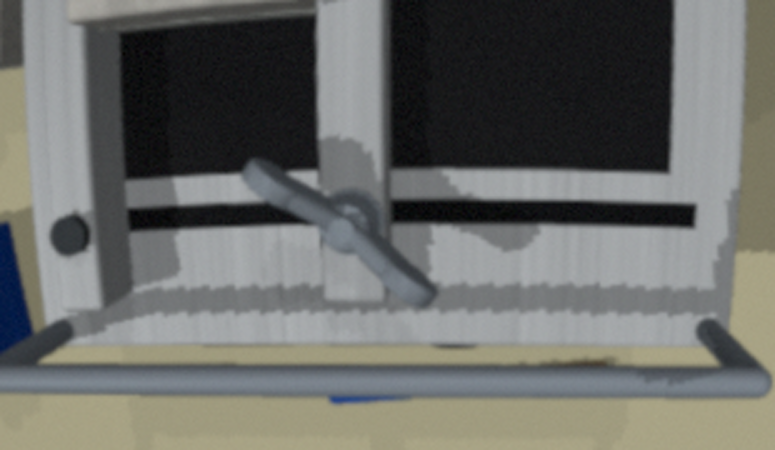

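The wing is now at about 53°, with its ends at (192,128) and (261,179) in the full image, as predicted. Now the second stroke, pushing the other wing.

Call:
{"name": "step_arm", "arguments": {"steps": [[-1,0.018,-0.033,0.03,0,0,0],[-1,0.035,-0.065,0.05,0,0,0],[-1,0.035,-0.065,0.06,0,0,0],[-1,0.035,-0.065,0.085,0,0,0],[-1,0.035,-0.065,0.107,0,0,0],[-1,0.042,-0.0665,0.107,0,0,0],[-1,0.0495,-0.067,0.107,0,0,0],[-1,0.056,-0.0655,0.107,0,0,0],[-1,0.0625,-0.062,0.107,0,0,0],[-1,0.0675,-0.0575,0.107,0,0,0],[-1,0.0715,-0.0515,0.107,0,0,0],[-1,0.0735,-0.0445,0.107,0,0,0],[-1,0.074,-0.0375,0.107,0,0,0],[-1,0.0725,-0.031,0.107,0,0,0],[-1,0.069,-0.0245,0.107,0,0,0],[-1,0.0645,-0.0195,0.107,0,0,0],[-1,0.0585,-0.0155,0.107,0,0,0],[-1,0.0515,-0.0135,0.107,0,0,0],[-1,0.047,-0.013,0.107,0,0,0],[-1,0.047,-0.013,0.107,0,0,0]]}}

```text
t: 13.6
eef_pos: [0.4536, -0.0672, 0.1414]
ee_rot: [3.131, -0.257, -0.001]
ft_force: [1.0, -0.7, 0.6]
finger_gap: -0.002
finger_force: 0.4
```

Call:
{"name": "step_arm", "arguments": {"steps": [[-1,0.005,0,0,0,0,0],[-1,0.005,0,-0.05,0,0,0],[-1,-0.02,0.006,-0.105,0,0,0],[-1,-0.048,0.013,-0.105,0,0,0],[-1,-0.048,0.013,-0.105,0,0,0],[-1,-0.048,0.013,-0.105,0,0,0]]}}

```text
t: 14.35
eef_pos: [0.4054, -0.072, 0.2462]
ee_rot: [-3.131, 0.257, -0.0]
ft_force: [0.8, -0.3, -0.4]
finger_gap: -0.004
finger_force: 0.0
```

Run:
```python
from h import *
goto(-.09,.0025,.141)
d=snapshot("wrist");np.save("pics/w4.npy",d["pixels"])
cv2.imwrite("pics/w4.png",cv2.resize(d["pixels"][60:240,90:400,::-1],None,fx=2.5,fy=2.5,interpolation=cv2.INTER_CUBIC))
```

```text
loc now [-0.138  -0.0374] 0.2462 shift [ 0.048  -0.0398  0.1052] yaw tool z deg 0.1
```

View pics/w4.png

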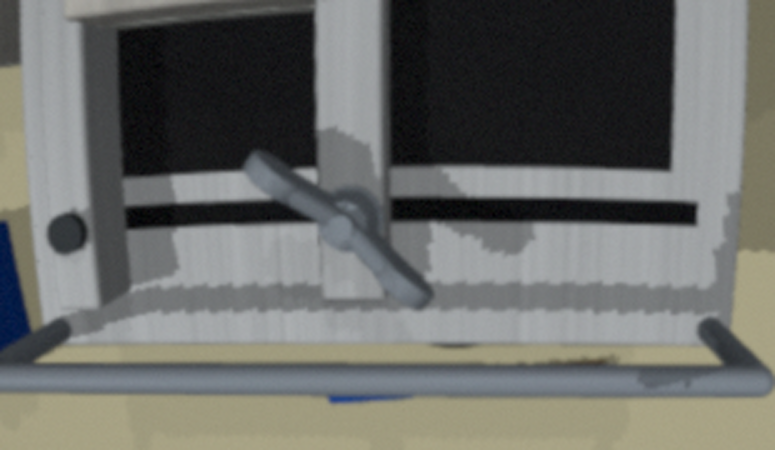

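The second half turn is done, and wing_a is back at about 52°. Now the last stroke, up to just before the stop.

Call:
{"name": "step_arm", "arguments": {"steps": [[-1,0.018,-0.033,0.03,0,0,0],[-1,0.036,-0.065,0.05,0,0,0],[-1,0.036,-0.065,0.06,0,0,0],[-1,0.036,-0.065,0.085,0,0,0],[-1,0.036,-0.065,0.105,0,0,0],[-1,0.043,-0.0665,0.105,0,0,0],[-1,0.0505,-0.067,0.105,0,0,0],[-1,0.057,-0.0655,0.105,0,0,0],[-1,0.0635,-0.062,0.105,0,0,0],[-1,0.0685,-0.0575,0.105,0,0,0],[-1,0.0725,-0.0515,0.105,0,0,0],[-1,0.0745,-0.0445,0.105,0,0,0],[-1,0.075,-0.0375,0.105,0,0,0],[-1,0.0735,-0.031,0.105,0,0,0],[-1,0.07,-0.0245,0.105,0,0,0],[-1,0.0655,-0.0195,0.105,0,0,0],[-1,0.0655,-0.0195,0.105,0,0,0]]}}

```text
t: 16.52
eef_pos: [0.4717, -0.0643, 0.1413]
ee_rot: [3.13, -0.259, -0.002]
ft_force: [0.5, 0.4, 0.3]
finger_gap: 0.002
finger_force: 0.0
```

Run:
```python
from h import *
goto(-.09,.0025,.141);print(sense()["ft_force"])
```

```text
loc now [-0.0739 -0.0189] 0.1413 shift [-0.0161 -0.0214  0.0003] yaw tool z deg -0.0
[0.45367267 0.37745576 0.25816781]
```

Call:
{"name": "step_arm", "arguments": {"steps": [[-1,0,0.003,0,0,0,0],[-1,-0.001,0.004,0,0,0,0],[-1,-0.002,0.004,0,0,0,0],[-1,-0.003,0.004,0,0,0,0],[-1,-0.004,0.004,0,0,0,0],[-1,-0.005,0.004,0,0,0,0],[-1,-0.005,0.004,0,0,0,0]]}}

```text
t: 17.4
eef_pos: [0.4694, -0.0672, 0.1417]
ee_rot: [3.131, -0.258, 0.007]
ft_force: [5.1, -2.2, -3.4]
finger_gap: -0.0
finger_force: 2.9
```

Run:
```python
from h import *
goto(-.09,.0025,.141);print(sense()["ft_force"])
```

```text
loc now [-0.0757 -0.0222] 0.1417 shift [-0.0143 -0.0247  0.0006] yaw tool z deg 0.0
[ 5.0759209  -2.18823951 -3.36950987]
```

Call:
{"name": "step_arm", "arguments": {"steps": [[-1,-0.002,0,0,0,0,0],[-1,-0.004,0,0,0,0,0],[-1,-0.005,0,0,0,0,0],[-1,-0.005,0,0,0,0,0]]}}

```text
t: 17.9
eef_pos: [0.469, -0.067, 0.1423]
ee_rot: [3.13, -0.258, 0.022]
ft_force: [12.5, -4.0, -8.6]
finger_gap: 0.0
finger_force: 6.6
```

Run:
```python
from h import *
goto(-.09,.0025,.141);print(sense()["ft_force"])
```

```text
loc now [-0.0761 -0.0221] 0.1423 shift [-0.0139 -0.0246  0.0011] yaw tool z deg 0.0
[12.50384085 -3.99217411 -8.56141571]
```

The nut has stalled against its stop: the force rises without motion. I back off, rise and check.

Call:
{"name": "step_arm", "arguments": {"steps": [[-1,0.009,0,0,0,0,0],[-1,0.02,0,0,0,0,0],[-1,0.02,0,-0.05,0,0,0],[-1,-0.01,0.006,-0.105,0,0,0],[-1,-0.053,0.015,-0.105,0,0,0],[-1,-0.053,0.015,-0.105,0,0,0],[-1,-0.053,0.015,-0.105,0,0,0],[-1,-0.053,0.015,-0.105,0,0,0]]}}

```text
t: 18.9
eef_pos: [0.4081, -0.0719, 0.246]
ee_rot: [-3.131, 0.257, 0.001]
ft_force: [0.3, 0.4, -0.1]
finger_gap: 0.001
finger_force: 0.0
```

Run:
```python
from h import *
goto(-.09,.0025,.141);print(sense()["ft_force"])
d=snapshot("wrist");np.save("pics/w5.npy",d["pixels"])
cv2.imwrite("pics/w5.png",cv2.resize(d["pixels"][:240,50:400,::-1],None,fx=2.2,fy=2.2,interpolation=cv2.INTER_CUBIC))
```

```text
loc now [-0.1354 -0.0368] 0.246 shift [ 0.0455 -0.0393  0.105 ] yaw tool z deg 0.1
[ 0.3091135   0.43341849 -0.12712335]
```

View pics/w5.png

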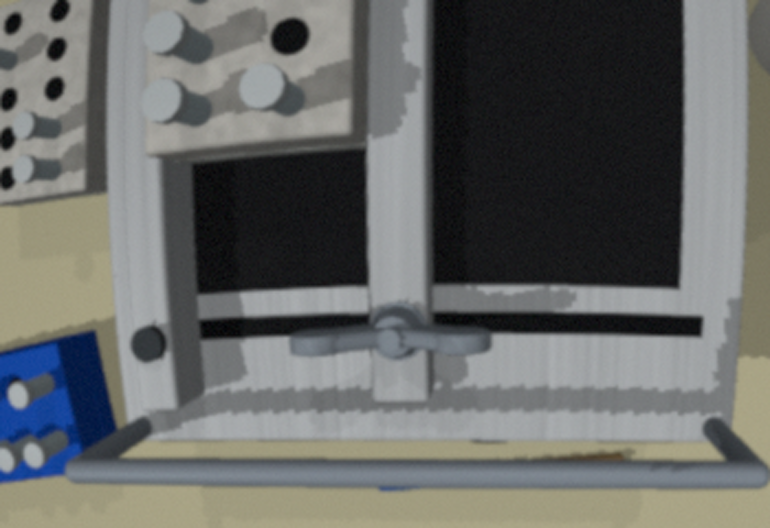

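The wings lie along the shaker's y (ends at (300,343) and (482,343)), which is the fully tight position. The bar touches the rack, the rack is at the fence and the hand is clear.

```bash
python3 -c "
from cell import finish_job
print(finish_job())"
```

```text
the job is handed in; nothing more can be done
None
```

I pushed the clamp bar until it held the rack snug against the fence, ran the wing nut down to its stop in three one-wing strokes, and handed the job in at about 19 s with the hand clear; the interface returned no verdict.

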